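Finish packing the parts carton

ROBOT

A 6-joint arm with a two-finger parallel gripper is mounted at the origin on a cart in front of the work surface, level with it; the furniture and walls round the work are solid. World frame = base frame: x ahead of the robot, y to its left, z up, the work surface at z = 0. Lengths are in m, angles in degrees, forces in N, time in s.
With the tool pointing down it reaches from about 0.25 to 0.725 m from the base axis. Payload 9.7 kg.
Tool frame: the origin (TCP) lies between the finger pads; the fingertips stand 17 mm ahead of it and the grasp point (between the pads) lies 2 mm behind it; z points along the fingers, y is the direction in which the jaws open and shut (so a half turn about z gives the same grasp; the last joint's range is limited). The gripper opens to 85 mm and grips with 20 to 120 N. Pads are 22 mm wide; open, the fingers measure 114 mm over their backs; the gripper's body (76 mm by 85 mm) begins 54 mm behind the grasp point. The pads swing forward as they close: fully open they stand 13 mm farther back than shut.
Start: joints at [-76.662, 4.979, 10.078, 95.1, 0, 90], TCP at [0.127, -0.535, 0.226] pointing down, gripper open.
Joint ranges: [-179.16, 179.16], [-48.56, 103.87], [-65.8, 70.77], [-126.05, 130.52], [-82.76, 87.17], [-180, 180]. Speed limits (degrees/s): [127.2, 127.2, 147.25, 180, 180, 180].

INTERFACE

Orientations are given as [roll, pitch, yaw] about the fixed x, y, z axes, in that order (R = Rz(yaw) Ry(pitch) Rx(roll)).
In Python, from workcell import monitor, cams, order gives the robot as it stands. The module is installed in compiled form; this text tells all that it offers.
- The arm moves only by the shell command python3 -m handwheel 'ROWS' [OPENING] [FORCE]. ROWS is JSON, a list of rows, each a list of 6 numbers: the shift along the tool's x, y, z in m, then the turn, a rotation vector about the tool's x, y, z in degrees. In form: [[tx, ty, tz, wx, wy, wz], ...]. A call has exactly 8 rows; each row shifts and turns the commanded pose from where the row before left it, along the tool's axes as they then stand; what a row does not reach is not made up. A row lasts 1/12 s, in which the tool goes at most 41.7 mm and 7.16 degrees, less where a joint would pass 70% of its speed; a pose out of reach is approached as far as the arm can. A call is refused whole if a number of a shift passes 0.0417 or a number of a turn 7.16, either way. A call with a gripper value outside its range is refused whole. OPENING is the opening, from -1 (shut) to 1 (fully open), set as the call begins (- or left out, the last holds). The fingers move at their own pace and stop on an object; FORCE is the grip in N (left out, the last holds). Time passes only in rows, so rows that do not move let the fingers close, or fill a call up. It gives the time, the measured TCP pose, the force and the opening at its end, in the units of the state.
- monitor.get_obs(): the state, without advancing time (a new reading comes with each control period).
- cams.camera(name): name is "scene" or "top" or "wrist"; returns a dict with "img" (480x640x3 uint8, red, green, blue), "depth" (480x640 float32, m along the optical axis (not along the pixel's ray), 0 where there is no reading), "fx", "fy", "cx", "cy" (pixels), "rvec" (rotation vector, rad) and "tvec" (3), from world to camera coordinates, as OpenCV has them; the wrist camera has in their place "tool_from_camera" (4x4, takes a point from camera to tool coordinates, whose origin is the TCP and whose axes are the flange's). Camera axes: x right, y down, z forward; pixel columns grow to the right and rows downward; lengths in m; the calibration is good to about 2 mm. A picture is of the moment at which its call begins: read the wrist's pose just before it.
- order.job_done(): hands the job in, once; it reports no verdict.
The state is a dict: "time": time; "q": joint angles; "qd": joint speeds; "joint_efforts": joint torques, N m; "ee_pos": TCP position; "tcp_rot": TCP orientation; "wrist_force": force on the tool from outside, world axes, zero at the start; "torque": the same for the moment, N m; "opening": finger opening in m.
Only numpy, scipy, OpenCV 4.12 (cv2) and the standard library are available. Lean on these libraries where they do the work, as an engineer would, in place of code of your own. Each camera call takes 0.05 s, during which the arm holds its last target. There are 200 camera calls.

TASK

Finish packing the shallow open carton, which already holds the long cardboard box along one side: put the small upright cardboard box and the screw-top jar into it as well, so that all three stand upright, flat on its floor, next to one another. The flat cardboard box on the bench is not part of the order.

Things in the scene. Friction and masses are not known exactly. Their poses are not given: they have to be found in the camera images.
- tray: shallow open carton, 158 mm square outside, 150 mm inside, 36 mm high, walls and floor 4 mm; loose, 0.6 kg, yaw within 0.3 rad. Origin: centre of its underside. The long box lies along its -x wall, nearest the robot; the rest (x -20 to 75 mm, y -75 to 75 mm in its frame) takes small box and jar side by side along y, at about y = +42 and -42 mm. Fixed cartons up to 0.3 m tall stand close behind it
- small_box_center (a point): the tall small cardboard box, closed with a strip of paper tape, 78 (its x) x 46 (its y) x 80 mm high, standing; this point is its centre, 40 mm up. 0.12 kg, rigid; grip it across its 46 mm. It stands left of the carton or right of it
- jar_center (a point): the brown screw-top jar with a white cap and a printed label, standing; body 53 mm across up to 60 mm above its foot, cap 47 mm across from there to the top at 74 mm; this point is its centre, 37 mm up. 0.12 kg, rigid; grip it round the body or cap
- long_box_center (a point): the long cardboard box already in the carton, loose, 44 (its x) x 135 (its y) x 50 mm high, 0.2 kg, standing on the carton's floor along the wall on the carton's -x side, its long side along the carton's y; this point is its centre, 25 mm above its foot
Not all that is in view belongs to the job. There is more than one size of the part that bears jar_center; the job needs the smallest.

How it is judged (in metres and radians):
At the end, for the whole second after the job is handed in: The tall small box, the jar and the long box all stand upright (within about 9 degrees) on the carton's floor (centre heights within 8 mm), inside its walls (centres of small box and jar within 54 mm, of the long box within 60 mm, of the carton's centre along each of its sides) (x of small_box_center in the frame of tray between -0.054 and 0.054 m and y of small_box_center in the frame of tray between -0.054 and 0.054 m and z of small_box_center in the frame of tray between 0.036 and 0.052 m and angle between each of small_box_center, jar_center, long_box_center's own z axis and vertical below 0.15 rad and x of jar_center in the frame of tray between -0.054 and 0.054 m and y of jar_center in the frame of tray between -0.054 and 0.054 m and z of jar_center in the frame of tray between 0.033 and 0.049 m and x of long_box_center in the frame of tray between -0.06 and 0.06 m and y of long_box_center in the frame of tray between -0.06 and 0.06 m and z of long_box_center in the frame of tray between 0.021 and 0.037 m); the robot touches nothing.
It also fails if it takes over 64 s, if anything falls off the work surface, if the arm or the gripper's body presses on something with over 40 N, if the wrist force passes 120 N, or if a joint passes its speed limit or range.

## Working session

There is one attempt and no reset: what is moved stays moved. The work goes in short steps, Python scripts to look and compute and a shell command to move; the robot and the scene stay as the last step left them, time stands still between calls to the robot, and variables do not carry over. Pictures are saved under pics/ and viewed, about 8 in all and at most 12, crops included, and the job is handed in when it is done.

```bash
mkdir -p pics; cat > h.py <<'E'
import numpy as np, cv2
from workcell import monitor, cams, order
from scipy.spatial.transform import Rotation as R
def cloud(name):
    o=monitor.get_obs(); c=cams.camera(name); d=c["depth"]
    v,u=np.mgrid[0:480,0:640]
    P=np.stack([(u-c["cx"])/c["fx"]*d,(v-c["cy"])/c["fy"]*d,d],-1)
    if "rvec" in c:
        Rm=cv2.Rodrigues(np.array(c["rvec"],float))[0]; W=(P-np.array(c["tvec"]).ravel())@Rm
    else:
        T=np.array(c["tool_from_camera"]); W=P@T[:3,:3].T+T[:3,3]
        W=W@R.from_euler("xyz",o["tcp_rot"],degrees=True).as_matrix().T+np.array(o["ee_pos"])
    W[d<=0]=np.nan
    return c["img"],W,o
def save(n,img): cv2.imwrite("pics/"+n+".png",cv2.cvtColor(np.ascontiguousarray(img),cv2.COLOR_RGB2BGR))
E
python3 - <<'E'
from h import *
print(monitor.get_obs())
for n in("scene","top"):
    i,W,o=cloud(n); save(n,i); np.save(n,W)
    c=cams.camera(n); print(n,c["rvec"],c["tvec"],c["fx"])
E
```

```text
{'time': 0.0, 'q': array([-7.66620319e+01,  5.01117388e+00,  1.00346197e+01,  9.50970216e+01,
        5.88459594e-04,  9.00013719e+01]), 'qd': array([ 0.00721751, -0.09902914, -0.08540981,  0.10160806,  0.10772517,
       -0.12533256]), 'joint_efforts': array([-4.20400493e-04, -5.20389318e+01,  4.64799428e+01,  1.65115652e-02,
        1.90960975e-05,  1.58943084e-05]), 'ee_pos': array([ 0.12683512, -0.53495369,  0.22548382]), 'tcp_rot': array([-1.79926424e+02, -5.86697387e-04,  1.33365954e+01]), 'wrist_force': array([0.29713567, 0.19831612, 0.88917223]), 'torque': array([ 0.0092352 , -0.02044724, -0.03502156]), 'opening': 0.08542783600974649}
scene [ 0.66775427 -2.67967389  1.10598108] [0.53163116 0.26453671 1.23265831] 560.372074656607
top [ 2.13206535 -2.18614494  0.12676413] [-0.02149445  0.59851236  1.51287355] 581.4218397262332
```

View pics/scene.png

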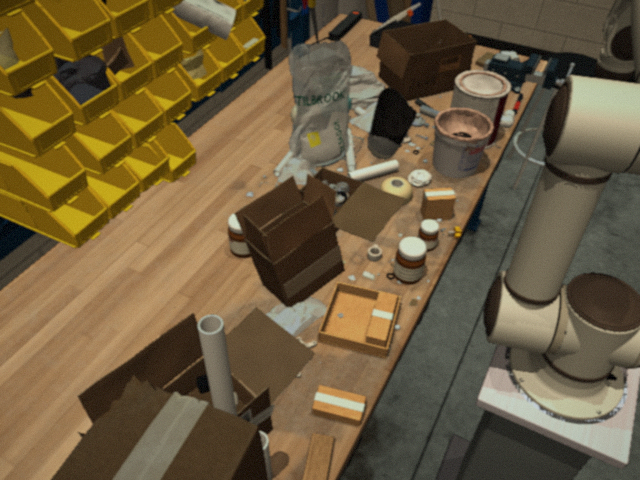

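View pics/top.png

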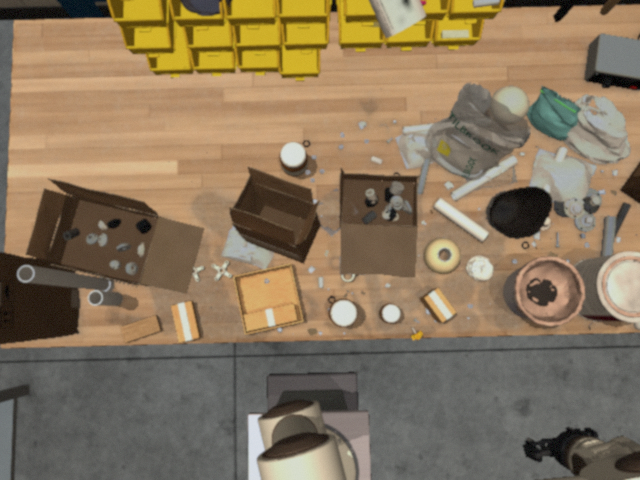

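Candidates, in top-image pixels: boxes (186,322) and (439,305), plus a bare block (140,328); jars (343,313), (391,313) and (293,155). The tray is at (270,298). I'll measure the heights and sizes from both views.

```bash
python3 - <<'E'
from h import *
T=np.load("top.npy");S=np.load("scene.npy")
def rect(P,zlo,zhi,cx,cy,r):
    for nm,W in(("top",T),("scene",S)):
        Q=W.reshape(-1,3); m=(abs(Q[:,0]-cx)<r)&(abs(Q[:,1]-cy)<r)&(Q[:,2]>.012)
        q=Q[m]; 
        if len(q)<10: print("  ",nm,"few");continue
        zt=np.percentile(q[:,2],97); t=q[abs(q[:,2]-zt)<.008]
        b=cv2.minAreaRect((t[:,:2]*1000).astype(np.float32))
        print("  ",nm,"ztop %.3f"%zt,"rect",np.round(b[0],0),np.round(b[1],0),round(b[2],1),len(t))
for n,(u,v,r) in dict(boxL=(186,322,.06),boxR=(439,305,.055),plain=(140,328,.05),jarA=(343,313,.05),jarB=(391,313,.045),jarC=(293,155,.05),tray=(268,285,.12),longb=(270,317,.05)).items():
    p=T[v,u]; print(n,p.round(3)); rect(T,0,0,p[0],p[1],r)
img=cv2.imread("pics/top.png")[220:350,100:480]
s=cv2.imread("pics/scene.png")[170:300,300:480]
a=cv2.resize(img,None,fx=2.1,fy=2.1,interpolation=2); b=cv2.resize(s,None,fx=2.2,fy=2.2,interpolation=2)
o=np.zeros((a.shape[0]+b.shape[0],798,3),np.uint8);o[:a.shape[0],:a.shape[1]]=a;o[a.shape[0]:,:b.shape[1]]=b
cv2.imwrite("pics/crop.png",o)
E
```

```text
boxL [0.392 0.313 0.033]
   top ztop 0.034 rect [396. 315.] [100.  59.] 13.1 487
   scene ztop 0.033 rect [395. 321.] [101.  59.] 11.2 1242
boxR [ 0.42  -0.343  0.081]
   top ztop 0.085 rect [ 422. -347.] [79. 46.] 33.8 464
   scene ztop 0.084 rect [ 420. -341.] [82. 53.] 35.2 345
plain [0.379 0.441 0.007]
   top ztop 0.025 rect [379. 437.] [44. 98.] 17.0 358
   scene ztop 0.023 rect [380. 438.] [44. 93.] 17.4 1040
jarA [ 0.406 -0.097  0.102]
   top ztop 0.110 rect [ 408. -100.] [64. 63.] 72.5 407
   scene ztop 0.108 rect [408. -93.] [64. 66.] 20.5 427
jarB [ 0.403 -0.222  0.069]
   top ztop 0.079 rect [ 404. -222.] [44. 43.] 88.5 190
   scene ztop 0.078 rect [ 403. -216.] [45. 47.] 86.7 191
jarC [0.815 0.02  0.104]
   top ztop 0.109 rect [818.  20.] [63. 63.] 75.2 385
   scene ztop 0.107 rect [833.  41.] [23. 61.] 49.5 126
tray [0.485 0.099 0.   ]
   top ztop 0.246 rect [602.  20.] [66. 33.] 64.7 72
   scene ztop 0.251 rect [589.  22.] [83. 33.] 89.8 193
longb [0.4   0.09  0.054]
   top ztop 0.059 rect [401.  90.] [ 44. 109.] 10.5 465
   scene ztop 0.059 rect [401.  90.] [ 45. 107.] 10.8 689
```

View pics/crop.png

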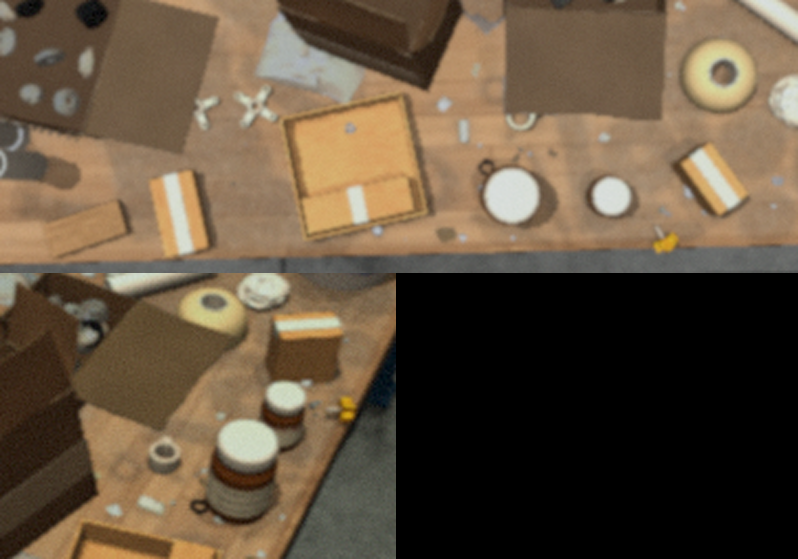

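The tall box is top (439,305): 79x46, top at about 0.08. The smallest jar is top (391,313): about 45 mm cap, top at about 0.075. The box at left, (186,322), is the flat decoy and the other two jars are larger. Next come the tray frame, the obstacles behind it and the target poses.

```bash
python3 - <<'E'
from h import *
for n in("top","scene"):
    Q=np.load(n+".npy").reshape(-1,3); y=np.radians(10.7); c,s=np.cos(y),np.sin(y)
    q=Q[(abs(Q[:,0]-.44)<.12)&(abs(Q[:,1]-.085)<.12)]
    m=(q[:,2]>.028)&(q[:,2]<.046); 
    a=((q[m,:2]-[.44,.085])@np.array([[c,-s],[s,c]])) # tray frame
    k=(abs(a[:,0])<.1)&(abs(a[:,1])<.1); a=a[k]
    b=cv2.minAreaRect((q[m][k][:,:2]*1000).astype(np.float32)); print(n,b, np.percentile(a,[.5,99.5],axis=0).round(3).tolist())
    f=q[(q[:,2]<.02)&(np.hypot(q[:,0]-.47,q[:,1]-.095)<.03)]; print("floor z",np.median(f[:,2]))
    t=np.array([.436,.082]); 
    A=(Q[:,:2]-t)@np.array([[c,-s],[s,c]])
    for ylo,yhi in((-.12,-.08),(-.08,-.04),(-.04,0),(0,.04),(.04,.08),(.08,.12)):
        r=[]
        for z0,z1 in((.06,.12),(.12,.18),(.18,.32)):
            k=(A[:,1]>ylo)&(A[:,1]<yhi)&(A[:,0]>.0)&(A[:,0]<.3)&(Q[:,2]>z0)&(Q[:,2]<z1)
            r.append(round(float(np.percentile(A[k,0],1)),3) if k.sum()>5 else None)
        print("  y",ylo,yhi,r)
E
```

```text
top ((453.0182189941406, 83.74007415771484), (159.56790161132812, 184.56507873535156), 11.13995361328125) [[-0.067, -0.07], [0.091, 0.088]]
floor z 0.0033708133779457683
  y -0.12 -0.08 [0.091, 0.101, 0.116]
  y -0.08 -0.04 [0.104, 0.11, 0.126]
  y -0.04 0 [0.132, 0.138, 0.156]
  y 0 0.04 [0.158, 0.168, 0.181]
  y 0.04 0.08 [0.183, 0.193, 0.206]
  y 0.08 0.12 [None, None, None]
scene ((456.17242431640625, 85.49952697753906), (165.9688720703125, 194.3367462158203), 11.076187133789062) [[-0.067, -0.091], [0.096, 0.094]]
floor z 0.004731842254087532
  y -0.12 -0.08 [0.09, 0.1, 0.116]
  y -0.08 -0.04 [0.1, 0.106, 0.122]
  y -0.04 0 [0.127, 0.138, 0.152]
  y 0 0.04 [0.154, 0.165, 0.178]
  y 0.04 0.08 [0.179, 0.189, 0.203]
  y 0.08 0.12 [None, None, None]
```

```bash
python3 -m handwheel '[[0.0417,0,0,0,0,-5],[0.0417,0,0,0,0,-5],[0.0417,0,0,0,0,-5],[0.04,0,0,0,0,-5],[0.04,0,0,0,0,0],[0,-0.04,0,0,0,0],[0,-0.04,0,0,0,0],[0,0,0,0,0,0]]' 1 40
```

```text
time: 0.87
ee_pos: [0.2676, -0.383, 0.226]
tcp_rot: [-179.8, 0.0, 33.5]
wrist_force: [0.7, 0.5, 1.8]
opening: 0.0857
```

Tray centre is about (0.450,0.096), yaw 11°. The carton behind it is at tray x>0.085 on the -y side, which leaves room. Moving above the box.

```bash
python3 -m handwheel '[[0.035,0.0135,0,0,0,0],[0.035,0.0135,0,0,0,0],[0.035,0.0135,0,0,0,0],[0.0,0.0135,0,0,0,0],[0,0,0,0,0,0],[0,0,0,0,0,0],[0,0,0,0,0,0],[0,0,0,0,0,0]]' 1 40
cat > w.py <<'E'
import sys
from h import *
# usage: w.py name x y r : objects near x,y seen by wrist camera
n,x,y,r=sys.argv[1],*map(float,sys.argv[2:5])
i,W,o=cloud("wrist"); save(n,i); np.save(n,W)
Q=W.reshape(-1,3); q=Q[(np.hypot(Q[:,0]-x,Q[:,1]-y)<r)&(Q[:,2]>.015)&(Q[:,2]<.14)]
print(o["ee_pos"].round(4),o["tcp_rot"].round(1),len(q))
zt=np.percentile(q[:,2],95); t=q[abs(q[:,2]-zt)<.007]
b=cv2.minAreaRect((t[:,:2]*1000).astype(np.float32)); print("ztop",zt.round(4),b,"mean",t.mean(0).round(4))
E
python3 w.py w1 .422 -.346 .06
```

```text
time: 1.53
ee_pos: [0.3863, -0.3756, 0.2265]
tcp_rot: [180.0, 0.0, 33.3]
wrist_force: [1.2, 0.0, -0.8]
opening: 0.0858
[ 0.3863 -0.3756  0.2265] [180.    0.   33.3] 4803
ztop 0.0809 ((422.62847900390625, -344.47711181640625), (78.53911590576172, 45.24867248535156), 34.22905731201172) mean [ 0.4242 -0.3438  0.0796]
```

View pics/w1.png

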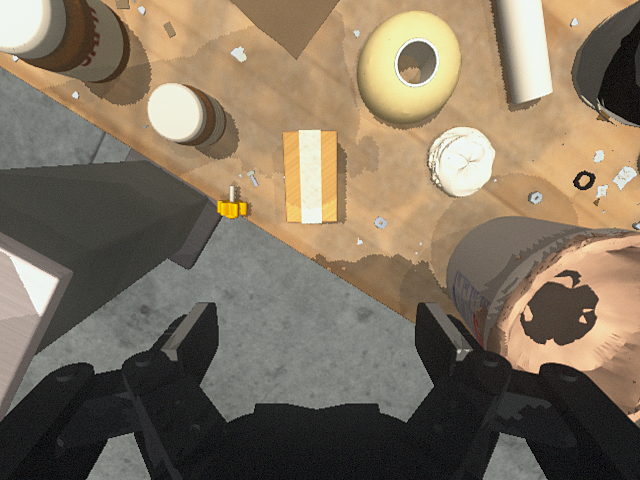

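Wrist view: the tall taped box is at (311,177), the small jar at (180,112) and the large jar at top left, so the choice holds. Box centre (0.4226,-0.3445), yaw 34.2°, top 0.081, which agrees with the earlier estimate. Going down and gripping.

```bash
python3 -m handwheel '[[0.0237,-0.003,0,0,0,-1],[0.0237,-0.003,0,0,0,0],[0,0,0,0,0,0],[0,0,0.04,0,0,0],[0,0,0.04,0,0,0],[0,0,0.04,0,0,0],[0,0,0.03,0,0,0],[0,0,0.018,0,0,0]]' 1 40
python3 -m handwheel '[[0,0,0,0,0,0],[0,0,0,0,0,0],[0,0,0,0,0,0],[0,0,0,0,0,0],[0,0,0,0,0,0],[0,0,0,0,0,0],[0,0,0,0,0,0],[0,0,0,0,0,0]]' -1 40
```

```text
time: 2.25
ee_pos: [0.421, -0.3434, 0.0545]
tcp_rot: [-179.8, 0.1, 34.3]
wrist_force: [0.9, -0.4, -0.1]
opening: 0.0851
time: 2.92
ee_pos: [0.4241, -0.3451, 0.0607]
tcp_rot: [179.8, -0.0, 34.3]
wrist_force: [-2.3, 0.1, 7.0]
opening: 0.0445
```

```bash
python3 -m handwheel '[[0,0,-0.02,0,0,0],[0,0,-0.035,0,0,0],[0,0,-0.035,0,0,0],[0,0,-0.035,0,0,0],[0,0,-0.035,0,0,0],[0,0,0,0,0,0],[0,0,0,0,0,0],[0.01,-0.012,0,0,0,0]]' - 40
python3 -m handwheel '[[0.02,-0.025,0,0,0,0],[0.02,-0.025,0,0,0,0],[0.02,-0.025,0,0,0,0],[0.02,-0.025,0,0,0,0],[0.02,-0.025,0,0,0,0],[0.02,-0.025,0,0,0,0],[0.02,-0.025,0,0,0,0],[0.02,-0.025,0,0,0,0]]' - 40
python3 -m handwheel '[[0.02,-0.025,0,0,0,0],[0.02,-0.025,0,0,0,0],[0.02,-0.025,0,0,0,0],[0,0,0,0,0,6],[0,0,0,0,0,6],[0,0,0,0,0,6],[0,0,0,0,0,5.4],[0,0,0,0,0,0]]' - 40
python3 w.py w2 .45 .096 .1
```

```text
time: 3.58
ee_pos: [0.4248, -0.3299, 0.2179]
tcp_rot: [180.0, 0.0, 34.2]
wrist_force: [0.9, 0.1, -1.1]
opening: 0.0453
time: 4.25
ee_pos: [0.4431, -0.0711, 0.217]
tcp_rot: [-179.9, 0.1, 34.3]
wrist_force: [0.3, 0.2, -1.3]
opening: 0.0449
time: 4.92
ee_pos: [0.4505, 0.0232, 0.217]
tcp_rot: [-180.0, 0.1, 10.7]
wrist_force: [0.4, 0.6, -1.5]
opening: 0.0453
[0.4505 0.0232 0.217 ] [-1.80e+02  1.00e-01  1.07e+01] 6793
ztop 0.0546 ((397.7554931640625, 114.47837829589844), (44.93455123901367, 88.81493377685547), 10.851431846618652) mean [0.3989 0.1141 0.0535]
```

View pics/w2.png

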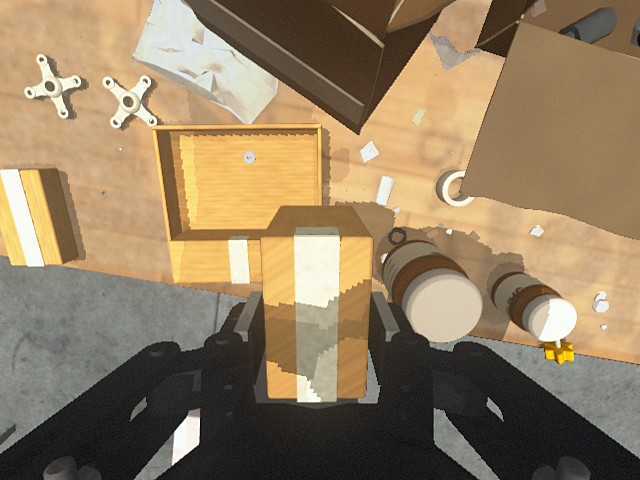

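The wrist view shows the box held, the tray open with its far rim at row 127 and columns 153 to 322, and a small grey nut-like bit on the tray floor at (249,157). I'll refine the tray pose and locate that bit.

```bash
python3 - <<'E'
from h import *
W=np.load("w2.npy"); i=cv2.imread("pics/w2.png")
y=np.radians(10.9);c,s=np.cos(y),np.sin(y);t=np.array([.450,.096])
A=(W[...,:2]-t)@np.array([[c,-s],[s,c]])
z=W[...,2]
m=(z>.03)&(z<.042)&(abs(A)<.1).all(-1); m[205:]=False
far=m&(A[...,0]>.06); print("far rim x pct",np.nanpercentile(A[far][:,0],[1,50,99]).round(4),"y ext",np.nanpercentile(A[far][:,1],[.5,99.5]).round(4), "n",far.sum())
k=far&(abs(A[...,1])<.07); print("slope deg",np.degrees(np.polyfit(A[k][:,1],A[k][:,0],1)[0]).round(2))
l=m&(A[...,1]>.065)&(A[...,0]<.06);r=m&(A[...,1]<-.055)&(A[...,0]<.06)
for q in(l,r): print("side y",np.nanpercentile(A[q][:,1],[1,50,99]).round(4),q.sum())
for v,u in((157,249),(157,245),(154,250),(160,252),(157,265),(180,230),(260,195),(246,215)): print((v,u),W[v,u].round(4),A[v,u].round(4))
lb=(z>.046)&(z<.062)&(abs(A)<.09).all(-1)&(A[...,0]<0); print("long x",np.nanpercentile(A[lb],[1,99],axis=0).round(4).tolist())
cv2.imwrite("pics/c3.png",cv2.resize(i[110:250,140:340],None,fx=3,fy=3,interpolation=2))
E
```

```text
far rim x pct [0.061  0.0774 0.0948] y ext [-0.0891  0.0813] n 1000
slope deg -0.7
side y [0.0773 0.0785 0.0818] 353
side y [-0.0756 -0.0746 -0.0727] 231
(157, 249) [0.4987 0.1046 0.0027] [ 0.0494 -0.0007]
(157, 245) [0.4981 0.1082 0.0052] [0.0495 0.0029]
(154, 250) [0.502  0.1035 0.0051] [ 0.0525 -0.0024]
(160, 252) [0.4965 0.1005 0.0061] [ 0.0465 -0.0044]
(157, 265) [0.5019 0.088  0.0042] [ 0.0494 -0.0177]
(180, 230) [0.4718 0.1208 0.0053] [0.0261 0.0202]
(260, 195) [0.3954 0.1341 0.0545] [-0.0464  0.0477]
(246, 215) [0.4131 0.1165 0.0538] [-0.0324  0.0271]
long x [[-0.0692, -0.0153], [-0.0258, 0.0709]]
```

View pics/c3.png

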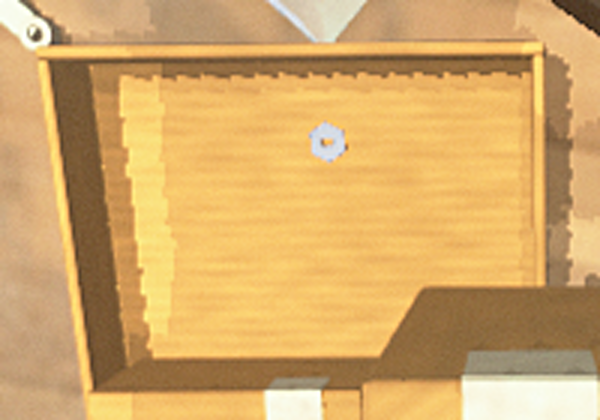

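The nut is at tray (0.05,-0.003), between the two placements, so it won't be under either. Tray centre y shifts +2 mm. Moving over and down.

```bash
python3 -m handwheel '[[0.01,-0.03,0,0,0,0],[0.01,-0.03,0,0,0,0],[0.01,-0.03,0,0,0,0],[0.01,-0.031,0,0,0,0],[0,0,0.03,0,0,0],[0,0,0.035,0,0,0],[0,0,0.035,0,0,0],[0,0,0,0,0,0]]' - 40
python3 -m handwheel '[[0,0,0,0,0,0],[0,0,0.015,0,0,0],[0,0,0.015,0,0,0],[0,0,0.012,0,0,0],[0,0,0.006,0,0,0],[0,0,0.002,0,0,0],[0,0,0,0,0,0],[0,0,0,0,0,0]]' - 40
```

```text
time: 5.63
ee_pos: [0.4696, 0.1193, 0.1112]
tcp_rot: [-178.6, 0.6, 13.7]
wrist_force: [-0.5, 0.1, -1.7]
opening: 0.0448
time: 6.3
ee_pos: [0.4738, 0.1208, 0.0696]
tcp_rot: [-178.6, -0.1, 13.5]
wrist_force: [0.7, -0.4, -0.8]
opening: 0.045
```

```bash
cat > d.py <<'E'
import sys
from h import *
# d.py x y z yaw: shift and turn in tool axes from measured pose to tool-down goal
x,y,z,w=map(float,sys.argv[1:5]); o=monitor.get_obs()
r=R.from_euler("xyz",o["tcp_rot"],degrees=True); g=R.from_euler("xyz",[180,0,w],degrees=True)
print("shift",r.inv().apply(np.array([x,y,z])-o["ee_pos"]).round(4),"after turn",g.inv().apply(np.array([x,y,z])-o["ee_pos"]).round(4),"turn",(r.inv()*g).as_rotvec(degrees=True).round(2),"q",o["q"].round(1))
E
python3 d.py .4672 .1492 .0696 10.9
```

```text
shift [ 0.0002 -0.0291  0.0007] after turn [-0.0011 -0.0291  0.    ] turn [-1.4  -0.02  2.6 ] q [ 13.5  -3.6 -15.9  77.6   1.4 180. ]
```

Joint 6 reached its 180° limit (q6 = q1+180−yaw). I'll lift and turn the wrist a half turn, which gives the same box orientation and keeps the wrist mount away from the cartons.

```bash
python3 -m handwheel '[[0,0,-0.03,0,0,0],[0,0,-0.03,0,0,0],[0,0,-0.03,0,0,0],[0,0,-0.03,0,0,0],[0,0,0,-1.4,0,-6],[0,0,0,0,0,-7],[0,0,0,0,0,-7],[0,0,0,0,0,-7]]' - 40
python3 -m handwheel '[[0,0,0,0,0,-7.1],[0,0,0,0,0,-7.1],[0,0,0,0,0,-7.1],[0,0,0,0,0,-7.1],[0,0,0,0,0,-7.1],[0,0,0,0,0,-7.1],[0,0,0,0,0,-7.1],[0,0,0,0,0,-7.1]]' - 40
python3 -m handwheel '[[0,0,0,0,0,-7.1],[0,0,0,0,0,-7.1],[0,0,0,0,0,-7.1],[0,0,0,0,0,-7.1],[0,0,0,0,0,-7.1],[0,0,0,0,0,-7.1],[0,0,0,0,0,-7.1],[0,0,0,0,0,-7.1]]' - 40
python3 -m handwheel '[[0,0,0,0,0,-7.1],[0,0,0,0,0,-7.1],[0,0,0,0,0,-7.1],[0,0,0,0,0,-7.1],[0,0,0,0,0,-7.1],[0,0,0,0,0,0],[0,0,0,0,0,0],[0,0,0,0,0,0]]' - 40
python3 d.py .4672 .1492 .19 -169.1
```

```text
time: 6.97
ee_pos: [0.4743, 0.1181, 0.1898]
tcp_rot: [179.9, -0.1, 40.9]
wrist_force: [0.3, 0.6, -1.0]
opening: 0.0449
time: 7.63
ee_pos: [0.4743, 0.118, 0.1896]
tcp_rot: [179.9, -0.0, 97.6]
wrist_force: [-0.1, -0.1, -1.9]
opening: 0.0444
time: 8.3
ee_pos: [0.4743, 0.118, 0.1896]
tcp_rot: [179.9, 0.1, 154.4]
wrist_force: [-0.4, -0.1, -1.8]
opening: 0.0449
time: 8.97
ee_pos: [0.4741, 0.1179, 0.189]
tcp_rot: [180.0, 0.1, -170.6]
wrist_force: [-0.2, 0.0, -1.4]
opening: 0.0451
shift [ 0.0018  0.032  -0.001 ] after turn [ 0.0009  0.032  -0.001 ] turn [ 0.01  0.1  -1.55] q [14.  -4.1 -3.2 90.8  0.   4.6]
```

```bash
python3 -m handwheel '[[0.001,0.016,0,0,0,-1.5],[0,0.016,0,0,0,0],[0,0,0,0,0,0],[0,0,0.025,0,0,0],[0,0,0.025,0,0,0],[0,0,0.025,0,0,0],[0,0,0,0,0,0],[0,0,0,0,0,0]]' - 40
python3 d.py .4672 .1492 .066 -169.1
python3 -m handwheel '[[0,0,0.012,0,0,0],[0,0,0.012,0,0,0],[0,0,0.012,0,0,0],[0,0,0.008,0,0,0],[0,0,0.003,0,0,0],[0,0,0,0,0,0],[0,0,0,0,0,0],[0,0,0,0,0,0]]' - 40
python3 d.py .4672 .1492 .065 -169.1
```

```text
time: 9.63
ee_pos: [0.4667, 0.1487, 0.1132]
tcp_rot: [-180.0, -0.1, -169.0]
wrist_force: [-0.4, 0.5, -1.1]
opening: 0.0451
shift [-0.0006  0.0004  0.0472] after turn [-0.0006  0.0004  0.0472] turn [-0.01 -0.06  0.09] q [ 17.7  -3.9 -11.4  82.6  -0.    6.7]
time: 10.3
ee_pos: [0.4677, 0.1494, 0.067]
tcp_rot: [180.0, 0.1, -168.9]
wrist_force: [0.0, 0.9, -0.8]
opening: 0.0447
shift [ 0.0005 -0.0001  0.002 ] after turn [ 0.0005 -0.0001  0.002 ] turn [0.02 0.1  0.19] q [ 17.7  -3.3 -15.9  77.3   0.    6.6]
```

```bash
python3 -m handwheel '[[0,0,0.002,0,0,0],[0,0,0.0005,0,0,0],[0,0,0,0,0,0],[0,0,0,0,0,0],[0,0,0,0,0,0],[0,0,0,0,0,0],[0,0,0,0,0,0],[0,0,0,0,0,0]]' - 40
python3 -m handwheel '[[0,0,0,0,0,0],[0,0,0,0,0,0],[0,0,0,0,0,0],[0,0,0,0,0,0],[0,0,0,0,0,0],[0,0,-0.01,0,0,0],[0,0,-0.02,0,0,0],[0,0,-0.03,0,0,0]]' 1 40
python3 -m handwheel '[[0,0,-0.035,0,0,0],[0,0,-0.035,0,0,0],[0,0,-0.035,0,0,0],[0,0.035,0,0,0,0],[0,0,0,0,0,0],[0,0,0,0,0,0],[0,0,0,0,0,0],[0,0,0,0,0,0]]' 1 40
python3 d.py .4035 -.221 .2 -169.1
python3 - <<'E'
from h import *
i,W,o=cloud("top"); save("top2",i); np.save("top2",W)
Q=W.reshape(-1,3)
for n,x,y,r in(("box",.467,.149,.055),("jar",.404,-.222,.045)):
    q=Q[(np.hypot(Q[:,0]-x,Q[:,1]-y)<r)&(Q[:,2]>.06)&(Q[:,2]<.1)]
    if len(q): print(n,q[:,2].max().round(3),cv2.minAreaRect((q[:,:2]*1000).astype(np.float32)))
E
```

```text
time: 10.97
ee_pos: [0.468, 0.1494, 0.0647]
tcp_rot: [180.0, 0.1, -168.9]
wrist_force: [1.8, 0.3, 5.3]
opening: 0.0445
time: 11.63
ee_pos: [0.4661, 0.1488, 0.1232]
tcp_rot: [-180.0, -0.2, -168.9]
wrist_force: [0.8, 0.5, 0.3]
opening: 0.0857
time: 12.3
ee_pos: [0.4603, 0.1831, 0.2286]
tcp_rot: [-180.0, 0.0, -168.9]
wrist_force: [0.8, 0.8, -0.0]
opening: 0.0855
shift [ 0.1334 -0.3856  0.0287] after turn [ 0.1322 -0.386   0.0286] turn [-0.01  0.    0.18] q [21.7 -2.5  2.8 95.2 -0.  10.6]
box 0.093 ((467.9627685546875, 146.55386352539062), (78.71774291992188, 46.61754608154297), 10.422593116760254)
jar 0.082 ((404.0098571777344, -221.65383911132812), (46.56300735473633, 43.35791778564453), 88.3997573852539)
```

Box is placed at the target and upright: the top view gives (0.468,0.147), yaw 10.4°. Now the jar.

```bash
python3 -m handwheel '[[0.0111,-0.0321,0,0,0,0],[0.0111,-0.0321,0,0,0,0],[0.0111,-0.0321,0,0,0,0],[0.0111,-0.0321,0,0,0,0],[0.0111,-0.0321,0,0,0,0],[0.0111,-0.0321,0,0,0,0],[0.0111,-0.0321,0,0,0,0],[0.0111,-0.0321,0,0,0,0]]' 1 40
python3 -m handwheel '[[0.0111,-0.0321,0,0,0,0],[0.0111,-0.0321,0,0,0,0],[0.0111,-0.0321,0,0,0,0],[0.0111,-0.0321,0,0,0,0],[0,0,0,0,0,0],[0,0,0,0,0,0],[0,0,0,0,0,0],[0,0,0,0,0,0]]' 1 40
python3 d.py .404 -.221 .057 -169.1
```

```text
time: 13.02
ee_pos: [0.4218, -0.0875, 0.2288]
tcp_rot: [180.0, 0.1, -169.0]
wrist_force: [0.6, 0.2, 0.3]
opening: 0.0855
time: 13.68
ee_pos: [0.4038, -0.2195, 0.2288]
tcp_rot: [180.0, 0.1, -168.9]
wrist_force: [-0.3, 0.0, -0.4]
opening: 0.0853
shift [ 0.0003 -0.0016  0.1718] after turn [ 1.000e-04 -1.500e-03  1.718e-01] turn [0.03 0.05 0.21] q [-28.6  -7.3  -1.7  95.6   0.1 -39.7]
```

```bash
python3 -m handwheel '[[0,-0.001,0.035,0,0,0],[0,0,0.035,0,0,0],[0,0,0.035,0,0,0],[0,0,0.03,0,0,0],[0,0,0.02,0,0,0],[0,0,0.012,0,0,0],[0,0,0.005,0,0,0],[0,0,0,0,0,0]]' 1 40
python3 -m handwheel '[[0,0,0,0,0,0],[0,0,0,0,0,0],[0,0,0,0,0,0],[0,0,0,0,0,0],[0,0,0,0,0,0],[0,0,0,0,0,0],[0,0,0,0,0,0],[0,0,0,0,0,0]]' -1 40
python3 -m handwheel '[[0,0,-0.015,0,0,0],[0,0,-0.03,0,0,0],[0,0,-0.035,0,0,0],[0,0,-0.035,0,0,0],[0,0,-0.035,0,0,0],[0,0,0,0,0,0],[0,0,0,0,0,0],[0,0,0,0,0,0]]' - 40
python3 d.py .485 .056 .207 -169.1
python3 - <<'E'
from h import *
i,W,o=cloud("scene"); a=cv2.resize(i[150:300,300:480],None,fx=2.5,fy=2.5,interpolation=2)
j,W,o=cloud("wrist"); j=cv2.resize(j,(500,375)); b=np.zeros((750,500,3),np.uint8); b[:375,:a.shape[1]]=a; b[375:]=j; save("chk",cv2.resize(b,(400,600)))
E
```

```text
time: 14.35
ee_pos: [0.4043, -0.2203, 0.0566]
tcp_rot: [180.0, 0.0, -168.9]
wrist_force: [0.1, -0.0, 1.0]
opening: 0.0853
time: 15.02
ee_pos: [0.4051, -0.2213, 0.0584]
tcp_rot: [-179.9, 0.2, -168.9]
wrist_force: [-0.5, 2.3, 7.0]
opening: 0.0454
time: 15.68
ee_pos: [0.4041, -0.2211, 0.2063]
tcp_rot: [180.0, 0.0, -168.9]
wrist_force: [0.1, 0.5, -2.7]
opening: 0.0451
shift [-0.1327  0.2564 -0.0005] after turn [-0.1319  0.2568 -0.0007] turn [0.02 0.05 0.18] q [-28.7  -7.6  -4.5  93.1   0.  -39.8]
```

View pics/chk.png

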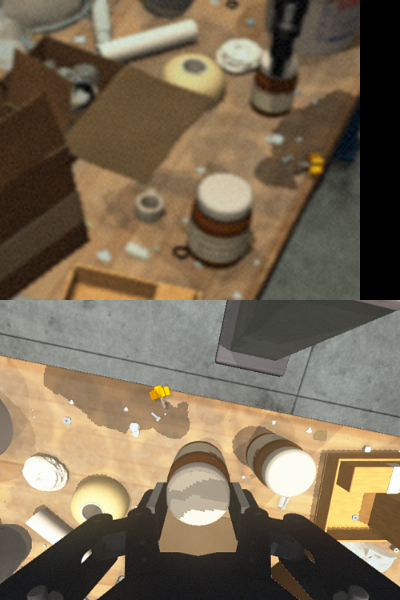

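The jar is held by the cap and hangs upright: wrist view lower panel about (197,490), with the large jar left in place. Carrying it to tray (0.025,-0.042).

```bash
python3 -m handwheel '[[-0.0164,0.0328,0,0,0,0],[-0.0164,0.0328,0,0,0,0],[-0.0164,0.0328,0,0,0,0],[-0.0164,0.0328,0,0,0,0],[-0.0164,0.0328,0,0,0,0],[-0.0164,0.0328,0,0,0,0],[-0.0164,0.0328,0,0,0,0],[-0.0164,0.0328,0,0,0,0]]' - 40
python3 -m handwheel '[[0,0,0,0,0,0],[0,0,0,0,0,0],[0,0,0,0,0,0],[0,0,0,0,0,0],[0,0,0,0,0,0],[0,0,0,0,0,0],[0,0,0,0,0,0],[0,0,0,0,0,0]]' - 40
python3 d.py .482 .0614 .064 -169.1
python3 w.py w5 .45 .096 .1
```

```text
time: 16.45
ee_pos: [0.4819, 0.0635, 0.2057]
tcp_rot: [180.0, -0.0, -168.9]
wrist_force: [0.8, 0.1, -1.0]
opening: 0.0447
time: 17.12
ee_pos: [0.4824, 0.0611, 0.2072]
tcp_rot: [180.0, 0.1, -169.0]
wrist_force: [0.4, -0.8, -0.9]
opening: 0.0447
shift [0.0005 0.0003 0.1432] after turn [0.0003 0.0003 0.1432] turn [0.01 0.08 0.13] q [ 7.2 -4.2 -1.2 92.9  0.  -3.8]
[0.4824 0.0611 0.2072] [ 1.80e+02  1.00e-01 -1.69e+02] 16977
ztop 0.0843 ((468.340087890625, 149.7161407470703), (79.15846252441406, 46.359622955322266), 11.201948165893555) mean [0.4665 0.1485 0.0835]
```

View pics/w5.png

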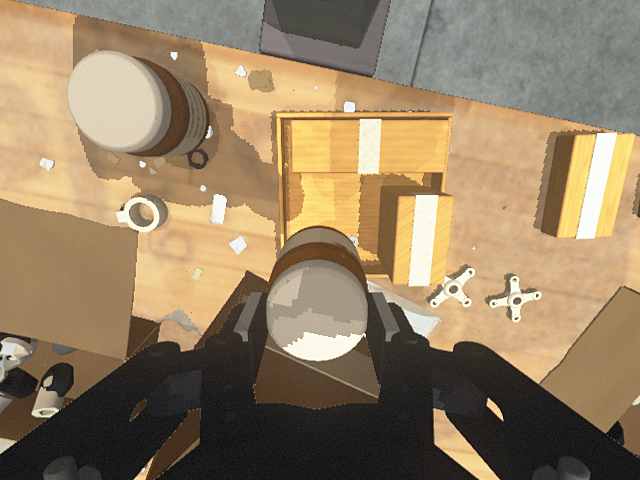

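Box stands right, at px (424,238) with top 0.084, and the jar is over its free space. Lowering.

```bash
python3 -m handwheel '[[0,0,0.025,0,0,0],[0,0,0.03,0,0,0],[0,0,0.03,0,0,0],[0,0,0.025,0,0,0],[0,0,0.015,0,0,0],[0,0,0,0,0,0],[0,0,0,0,0,0],[0,0,0,0,0,0]]' - 40
python3 -m handwheel '[[0,0,0.006,0,0,0],[0,0,0.005,0,0,0],[0,0,0.004,0,0,0],[0,0,0.002,0,0,0],[0,0,0.001,0,0,0],[0,0,0,0,0,0],[0,0,0,0,0,0],[0,0,0,0,0,0]]' - 40
python3 d.py .482 .0614 .062 -169.1
```

```text
time: 17.83
ee_pos: [0.4832, 0.0617, 0.0834]
tcp_rot: [180.0, 0.2, -168.9]
wrist_force: [0.6, -0.6, -1.8]
opening: 0.0452
time: 18.5
ee_pos: [0.4827, 0.0617, 0.0642]
tcp_rot: [180.0, 0.1, -168.9]
wrist_force: [-0.8, -0.7, -0.5]
opening: 0.0449
shift [ 0.0007 -0.0002  0.0022] after turn [ 0.0007 -0.0002  0.0022] turn [0.01 0.08 0.18] q [  7.3  -3.8 -16.7  77.    0.   -3.8]
```

```bash
python3 -m handwheel '[[0,0,0.001,0,0,0],[0,0,0.001,0,0,0],[0,0,0.0005,0,0,0],[0,0,0,0,0,0],[0,0,0,0,0,0],[0,0,0,0,0,0],[0,0,0,0,0,0],[0,0,0,0,0,0]]' - 40
```

```text
time: 19.17
ee_pos: [0.4831, 0.0619, 0.0625]
tcp_rot: [180.0, 0.2, -168.9]
wrist_force: [-1.4, 0.6, 5.0]
opening: 0.0448
```

Touching down at 5 N. Releasing with a partial opening, then lifting.

```bash
python3 -m handwheel '[[0,0,0,0,0,0],[0,0,0,0,0,0],[0,0,0,0,0,0],[0,0,0,0,0,0],[0,0,0,0,0,0],[0,0,-0.005,0,0,0],[0,0,-0.015,0,0,0],[0,0,-0.025,0,0,0]]' 0.75 40
python3 -m handwheel '[[0,0,-0.035,0,0,0],[0,0,-0.035,0,0,0],[0,0,-0.035,0,0,0],[0,0,-0.035,0,0,0],[0,-0.04,0,0,0,0],[0,-0.04,0,0,0,0],[0,-0.04,0,0,0,0],[0,0,0,0,0,0]]' - 40
python3 - <<'E'
from h import *
y=np.radians(10.9);c,s=np.cos(y),np.sin(y);t=np.array([.4496,.098]);M=np.array([[c,-s],[s,c]])
for n in("top","scene"):
    i,W,o=cloud(n); Q=W.reshape(-1,3); A=(Q[:,:2]-t)@M
    for nm,x,yy,lo,hi in(("box",.027,.047,.07,.1),("jar",.025,-.042,.066,.09),("long",-.053,0,.045,.066)):
        h=.06 if nm!="long" else .08
        k=(abs(A[:,0]-x)<(.045 if nm!="long" else .03))&(abs(A[:,1]-yy)<(.032 if nm!="long" else .08))&(Q[:,2]>lo)&(Q[:,2]<hi)
        q=A[k]
        if len(q)>10: print(n,nm,"z med",np.median(Q[k,2]).round(4),"p5-95",np.percentile(Q[k,2],[5,95]).round(3),cv2.minAreaRect((q*1000).astype(np.float32)))
    if n=="scene": a=cv2.resize(i[230:380,280:450],None,fx=3,fy=3,interpolation=2)
    else: b=cv2.resize(i[240:350,210:330],(450,412),interpolation=2)
    r=A[(Q[:,2]>.03)&(Q[:,2]<.042)&(abs(A)<.1).all(1)]; print(" rim",np.percentile(r,[1,99],axis=0).round(3).tolist())
o=np.zeros((862,510,3),np.uint8);o[:450]=a;o[450:,:450]=b;save("fin",cv2.resize(o,(355,600)))
E
```

```text
time: 19.83
ee_pos: [0.4812, 0.0615, 0.1052]
tcp_rot: [180.0, -0.2, -168.9]
wrist_force: [-0.1, -0.0, -0.1]
opening: 0.0745
time: 20.5
ee_pos: [0.5061, -0.0612, 0.2465]
tcp_rot: [-179.9, 0.1, -169.2]
wrist_force: [0.4, -0.7, 0.1]
opening: 0.0746
top box z med 0.0832 p5-95 [0.077 0.088] ((27.138978958129883, 44.59184646606445), (78.46011352539062, 46.87753677368164), 0.3824622631072998)
top jar z med 0.0769 p5-95 [0.072 0.082] ((24.183496475219727, -42.97013854980469), (44.11872100830078, 46.45418167114258), 78.70982360839844)
top long z med 0.0534 p5-95 [0.048 0.059] ((-49.66150665283203, 3.4889755249023438), (44.419395446777344, 139.61793518066406), 0.41077980399131775)
 rim [[-0.079, -0.08], [0.079, 0.077]]
scene box z med 0.0844 p5-95 [0.074 0.088] ((27.75341033935547, 47.96158218383789), (79.72285461425781, 51.13899612426758), 1.9069199562072754)
scene jar z med 0.0781 p5-95 [0.07  0.082] ((24.294788360595703, -37.416011810302734), (46.890220642089844, 46.232086181640625), 39.53530502319336)
scene long z med 0.0549 p5-95 [0.051 0.058] ((-49.33113098144531, 4.4722747802734375), (44.72429275512695, 139.42108154296875), 0.22886806726455688)
 rim [[-0.079, -0.08], [0.093, 0.083]]
```

View pics/fin.png

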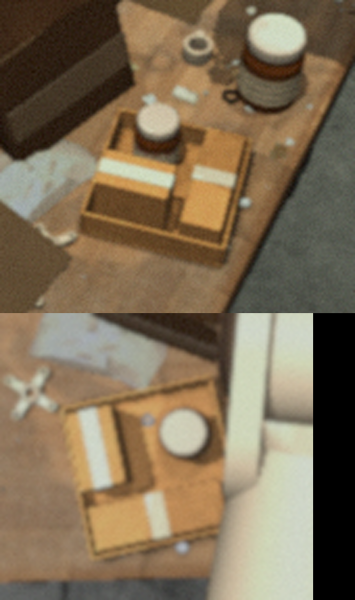

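The final picture shows all three upright inside the carton and the gripper clear. Every position is within its limits, so I'm handing in.

```bash
python3 -c "
from workcell import order; print(order.job_done())"
```

```text
the job is handed in; nothing more can be done
None
```

The small upright box and the smallest jar are both in the carton next to the long box, and I handed the job in at about 20.5 s. The hand-in gives no verdict. The flat box and the two larger jars were left where they stood.

**Last checks:** these are from the top and scene cameras, in the carton's frame.

| Item | x (mm) | y (mm) | Top height (mm) | Expected height (mm) |
|---|---|---|---|---|
| Small box | +27 | +45 to +48 | 84 | 84 |
| Jar | +24 | -37 to -43 | 77–78 | 78 |
| Long box | -50 | +4 | 53–55 | 54 |

- **Limits:** all positions are inside the limits. The heights match the items standing flat on the carton floor.
- **Upright:** I judged this from the heights and the final picture; I did not measure the tilt angles.
- **Clear of the robot:** the gripper was raised and clear of everything. The highest wrist-force reading at the end of any move was about 7 N.

**What went wrong or disagreed:**
- **Wrist limit:** on the first try at placing the box, joint 6 reached its 180° limit and the tool stopped about 29 mm short. I lifted, turned the wrist half a turn and placed it correctly.
- **Camera disagreement:** the two views differ by about 3 mm on the small box's y and 6 mm on the jar's y.
- **Loose nut:** a small nut lies on the carton floor between the items, under neither of them.

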